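# Aim the inspection camera and present the valve block to it

### The arm

A 6-joint arm with a two-finger parallel gripper is mounted at the origin on the work surface. World frame = base frame: x ahead of the robot, y to its left, z up, the work surface at z = 0. Lengths are in mm, angles in rad, forces in N, time in s.
With the tool pointing down it reaches from about 400 to 925 mm from the base axis. Payload 12.5 kg.
Tool frame: the origin (TCP) lies between the finger pads, 19 mm behind the fingertips; this is the grasp point; z points along the fingers, y is the line along which they close (so a half turn about z gives the same grasp; the last joint's range is limited). The gripper opens to 95 mm and grips with 3 to 60 N. Pads are 20 mm wide; open, the fingers measure 119 mm over their backs; the gripper's body (75 mm by 180 mm) begins 59 mm behind the grasp point.
Start: joints at [1.229, 0.491, 1.559, -0, 1.092, -0.106], TCP at [145.994, 607.726, 233.461] pointing down, gripper open.
Joint ranges: [-3.1, 3.1], [-0.84, 2.19], [0.05, 2.79], [-1.13, 4.28], [0.06, 2.93], [-2.69, 2.69]. Speed limits (rad/s): [2.22, 2.22, 2.79, 3.14, 3.14, 3.14].

### API

Orientations are given as [roll, pitch, yaw] about the fixed x, y, z axes, in that order (R = Rz(yaw) Ry(pitch) Rx(roll)).
In Python, from cell import env gives the robot as it stands.
- The arm moves only by the shell command python3 -m inch 'ROWS'. ROWS is JSON, a list of rows, each a list of 7 numbers: the turn, a rotation vector about the tool's x, y, z in rad, then the shift along the tool's x, y, z in cm, then the closure, from -1 (fully open) to 1 (shut). A call has 1 to 20 rows; each row shifts and turns the commanded pose from where the row before left it, along the tool's axes as they then stand; what a row does not reach is not made up. A row lasts 1/8 s, in which the tool goes at most 62.5 mm and 10.7 degrees, less where a joint would pass 70% of its speed; a pose out of reach is approached as far as the arm can. A call with a gripper value outside its range is refused whole. The fingers move at their own pace and stop on an object; the grip force is fixed at half the most. Time passes only in rows, so rows that do not move let the fingers close. It gives the time, the measured TCP pose, the force, the opening and the grip force at its end, in the units of the state.
- env.state(): the state, without advancing time (a new reading comes with each control period).
- env.read_camera(name): name is "scene" or "top" or "wrist"; returns a dict with "img" (400x640x3 uint8, red, green, blue), "depth" (400x640 float32, mm along the optical axis (not along the pixel's ray), 0 where there is no reading), "fx", "fy", "cx", "cy" (pixels), "position" and "orientation" of the camera in the world. Camera axes: x right, y down, z forward; pixel columns grow to the right and rows downward; lengths in mm; the calibration is good to about 2 mm. A picture is of the moment at which its call begins.
- env.job_done(): hands the job in; it is judged then, once.
Trained networks look in a picture, given as the dict that the camera call returned (one of the last four; its "shot" number tells which), for a name from the list of things; names that differ only in an ending like _2 or _b are one class to them, and where a whole thing is asked for, a point or a joint stands for the part that bears it (a point fixed in the world has none). Each returns a list of dicts, best first, with "score" (0 to 1); they miss things now and then, are a little off and sometimes report something else, mostly with a low value. They report only what shows in the picture. A call takes as long as a camera call. They do not tell look-alikes from the thing itself.
- env.find_in(picture, target): "centre" ([x, y, z] in mm, in the coordinates of the camera as it stood for that picture, good to about 4 mm: the middle of the surface that is visible of it).
- env.trace(picture, target): "mask" (400x640 bool, what is visible of it).
The state is a dict: "t": time; "joints": joint angles; "qvel": joint speeds; "tau": joint torques, N m; "eef_pos": TCP position; "tcp_rot": TCP orientation; "ft_force": force on the tool from outside, world axes, zero at the start; "moment": the same for the moment, N m; "opening": opening from 0.0 (shut) to 1.0 (fully open); "grip_force": force on a finger pad.
Only numpy, scipy, OpenCV 4.12 (cv2) and the standard library are available. Lean on these libraries where they do the work, as an engineer would, in place of code of your own. Each camera call takes 0.05 s, during which the arm holds its last target. There are 200 camera calls.

### The job

First turn the knob of the camera stand until the camera's pointer needle is level with the mark tooth on the quadrant, and let go of the knob. Then take the valve block with the two round fittings out of the nest and hold it in the air in front of the lens for its underside to be photographed: underside facing the lens, centred on the lens axis, square to that axis, 110 mm from the glass, the block's long side parallel to the long side of the camera's light panel. Finish while still holding it there, motionless; leave the other block and the things around where they are, and do not knock the camera off its mark.

Things in the scene. Friction and masses are not known exactly. Their poses are not given: they have to be found in the camera images.
- aim_knob (a joint): Angle (rad, 0 to 4.0; starts at 0.6 to 2.0) of the aim knob on the grey worm box at the stand's +y end. It turns about the vertical, growing clockwise seen from above, and stays where it is left (friction 0.05 N m). It tilts the camera: camera tilt = 0.15 x knob angle, so the mark is met at 2.8.
- knob_grip (a point): On the knob's axis, at the TCP height for gripping it from above (123 mm above the table). The knob is a black upright bar 42 mm long (this point's x; turns with the knob), 12 mm thick (y), reaching from 22 mm below to 8 mm above this point, on a disc 48 mm across over the 56 x 56 mm worm box. Either way round grips alike.
- cam_head (a joint): Tilt (rad, -0.02 to 0.62) of the inspection camera about the level hinge axis of its stand (stand y axis); 0 = looking straight up, growing = leaning to the stand's -x side (towards the robot). The pointer is level with the mark at 0.42. It moves only through the knob.
- focus (a point): Point in the air on the lens axis, 110 mm from the lens glass and 168 mm from the hinge axis, where the middle of the block's underside belongs. Moves with the camera. z = lens axis, away from the lens; y = along the hinge and the long side of the white light panel (50 mm in x by 90 mm in y, lens in its middle).
- pointer_tip (a point): Reading point of the dark needle (5 mm thick) fixed to the -y side of the camera head, on the needle 100 mm from the hinge axis; the needle's end is 104 mm from the axis and moves over the quadrant as the camera tilts. Its z axis is the lens axis.
- mark (a point): Point on the rim of the white quadrant, 100 mm from the hinge axis, at the single dark tooth (5 mm thick, 16 mm long) that marks the right camera tilt. 11.5 mm beside the needle along the hinge axis when they are level.
- stand: Camera stand, fixed: aluminium base 120 (x) x 270 (y) x 12 mm, y from -105 to +165 mm. Origin on the table below the middle of the camera's hinge axis (80 mm up, along y). Knob axis at y = +130 mm; quadrant with mark at y = -76 mm, 185 mm tall; camera head between, 145 mm tall. Yaw within 0.4 rad.
- valve_block: Block to present: aluminium 80 (x) x 26 (y) x 40 (z) mm, about 0.23 kg, origin at its underside's centre, two round fittings (16 mm across, up to 58 mm above the underside) on top at x = -27, +27 mm. Sits 10 mm deep in either nest pocket, underside 15 mm above the table; lifts straight up. Grip across its width at the middle. Both ends alike.
- coil_block: The other block, in the other pocket: same 80 x 26 x 40 mm aluminium body, origin at the centre of its underside, but with one black rectangular coil (36 x 24 x 22 mm) on top. Leave it alone.
- nest: Dark steel nest fixed on the table, 140 (x) x 175 (y) x 25 mm, origin at the centre of its underside, with two pockets 82 x 28 mm and 10 mm deep, long sides along its x, centred at y = -42.5 and +42.5 mm. Either block may be in either pocket.
- regulator: Grey round pressure regulator with a gauge, 48 mm across, 95 mm tall, standing loose beyond the work; origin at the centre of its underside. Bystander.
- screwdriver: Loose screwdriver lying on the table beyond the nest. Bystander.
- carton: Small open cardboard carton 110 x 85 x 55 mm, loose, to the robot's right; origin at the centre of its underside. Bystander.
Mind the look-alikes: they are no part of the job. Of the things that look like the nest, take the one that is farthest to the robot's right at the start.

How it is judged (in metres and radians):
On the way, in this order (a step that is already met when the one before it is completed fails the run):
1. the camera stands at its mark, the knob is let go, and the valve block is still in the nest (value of joint cam_head between 0.375 and 0.465 rad and contact force between the fingers and stand below 0.2 N and distance between valve_block and nest below 0.06 m), for 0.3 s.
2. the valve block is out of the nest, held by the fingers (height (world z) of valve_block above 0.08 m and contact force between the fingers and valve_block above 1 N), for 0.2 s.
At the end, for the whole second after the job is handed in: Camera within 0.045 rad of its mark; valve block held by the fingers alone, still, underside centre within 12 mm (each way) of the lens axis and 95 to 125 mm from the glass, facing it, square within 0.16 rad, long side along the panel within 0.18 rad, not touching the stand (value of joint cam_head between 0.375 and 0.465 rad and x of valve_block in the frame of focus between -0.012 and 0.012 m and y of valve_block in the frame of focus between -0.012 and 0.012 m and z of valve_block in the frame of focus between -0.015 and 0.015 m and angle between the z axis of valve_block and the z axis of focus, either way round below 0.16 rad and angle between the x axis of valve_block and the y axis of focus, either way round below 0.18 rad and angle between valve_block's own z axis and vertical below 0.8 rad and height (world z) of valve_block above 0.15 m and contact force between the fingers and valve_block above 1 N and contact force between valve_block and stand below 0.2 N and linear speed of valve_block below 0.02 m/s and angular speed of valve_block below 0.15 rad/s); the arm keeps its last pose, push and grip.
It fails at once if the other block is shifted more than 15 mm (distance of coil_block from where it was at the start of the episode above 0.015 m).
It fails at once if the regulator is moved more than 30 mm (distance of regulator from where it was at the start of the episode above 0.03 m).
It fails at once if the screwdriver is moved more than 30 mm (distance of screwdriver from where it was at the start of the episode above 0.03 m).
It fails at once if the carton is moved more than 30 mm (distance of carton from where it was at the start of the episode above 0.03 m).
It fails at once if the camera is knocked off its mark once the block is out of the nest (height (world z) of valve_block above 0.08 m and not (value of joint cam_head between 0.36 and 0.48 rad)).
It also fails if it takes over 66 s, if anything falls off the work surface, if the arm or the gripper's body presses on something with over 40 N, if the wrist force passes 120 N, or if a joint passes its speed limit or range.

## Working session

There is one attempt and no reset: what is moved stays moved. The work goes in short steps, Python scripts to look and compute and a shell command to move; the robot and the scene stay as the last step left them, time stands still between calls to the robot, and variables do not carry over. Pictures are saved under pics/ and viewed, at most 10 in all, crops included, and the job is handed in when it is done.

```bash
ls; mkdir -p pics; cat > h.py <<'E'
import numpy as np, cv2
from scipy.spatial.transform import Rotation as R
from cell import env
def T(p): 
    o=np.array(p["orientation"]); 
    return (R.from_euler('xyz',o).as_matrix() if o.shape==(3,) else (R.from_quat(o).as_matrix() if o.shape==(4,) else o)), np.array(p["position"])
def w(p,c): r,t=T(p); return r@np.array(c)+t
def cloud(p,mask=None):
    d=p["depth"]; v,u=np.nonzero((d>0)&(mask if mask is not None else True)); z=d[v,u]
    c=np.stack([(u-p["cx"])*z/p["fx"],(v-p["cy"])*z/p["fy"],z],1); r,t=T(p); return c@r.T+t,u,v
def pix(p,x): r,t=T(p); c=(np.array(x)-t)@r; return c[0]/c[2]*p["fx"]+p["cx"],c[1]/c[2]*p["fy"]+p["cy"]
def save(p,n,box=None,s=1):
    i=p["img"][:,:,::-1]
    if box: i=i[box[1]:box[3],box[0]:box[2]]
    cv2.imwrite("pics/"+n,cv2.resize(i,None,fx=s,fy=s,interpolation=cv2.INTER_CUBIC))
E
cat > a.py <<'E'
from h import *
np.set_printoptions(precision=1,suppress=True)
for n in ["top","scene"]:
    p=env.read_camera(n); save(p,n+"0.png"); print(n,p["position"],p["orientation"])
    for t in ["nest","valve_block","coil_block","stand","aim_knob","cam_head","mark","pointer_tip","carton","regulator","screwdriver"]:
        for d in env.find_in(p,t): 
            if d["score"]>.2: x=w(p,d["centre"]); print(t,round(d["score"],2),x,np.array(pix(p,x)))
print(env.state())
E
python3 a.py
```

```text
pics
top [ 450.   -58.6 1590.8] [-3.1 -0.  -1.6]
nest 0.92 [ 349.9 -114.2   28.4] [332.9 282.6]
nest 0.68 [357.5 210.7  26. ] [224.7 278.5]
nest 0.64 [ 564.2 -192.5   27.5] [359.7 211.7]
valve_block 0.58 [ 564.4 -235.5   57.4] [375.  211.2]
valve_block 0.38 [574.8 160.2 133.1] [238.1 203.5]
coil_block 0.55 [ 569.6 -151.3   57.9] [346.7 209. ]
stand 0.74 [583.6 186.    8.8] [235.7 204. ]
aim_knob 0.68 [605.8 291.9  97.3] [194.7 193.2]
cam_head 0.84 [575.7 165.5 134.5] [236.1 203.1]
mark 0.79 [587.3 186.2  10.2] [235.6 202.8]
mark 0.27 [604.8 294.2  98.3] [193.8 193.5]
pointer_tip 0.96 [574.6 166.  131.6] [236.1 203.6]
carton 0.95 [ 324.1 -457.4    4.4] [445.4 292.3]
carton 0.62 [588.2 183.5   9.3] [236.5 202.5]
regulator 0.75 [572.8 163.7 134.2] [236.7 204.1]
regulator 0.65 [756.9 -81.4  81.8] [324.1 144.7]
screwdriver 0.68 [756.6 -81.4  81.6] [324.1 144.8]
scene [1156.7  766.   973. ] [-2.2 -0.   2.5]
nest 0.89 [362.6 226.6  26.5] [427.1 258. ]
nest 0.88 [ 599.4 -149.2   25.5] [298.6 220.7]
nest 0.68 [ 353.4 -104.    30.1] [362.3 201.3]
valve_block 0.54 [ 566.7 -226.5   50.9] [294.5 
[... 213 characters left out ...]
05.1 210.7  59.3] [364.8 282.1]
pointer_tip 0.7 [590.7 172.8 126.9] [362.  255.3]
pointer_tip 0.39 [607.7 210.   60.1] [364.  282.2]
carton 0.94 [ 324. -450.   32.] [315.4 155.8]
carton 0.67 [ 601.8 -148.2   26.1] [298.2 221. ]
regulator 0.73 [772.9 -70.7  49. ] [264.8 249.8]
screwdriver 0.62 [ 800.  -267.7   20.2] [230.4 224.7]
{'t': 1.2, 'joints': array([ 1.2,  0.5,  1.6, -0. ,  1.1, -0.1]), 'qvel': array([ 0., -0., -0., -0.,  0.,  0.]), 'tau': array([  0. , -61.2, -25.8,   0.1,   0. ,  -0. ]), 'eef_pos': array([146. , 607.7, 233.5]), 'tcp_rot': array([3.1, 0. , 2.9]), 'ft_force': array([-0.3, -0. , -0. ]), 'moment': array([-0.,  0.,  0.]), 'grip_force': 0.0, 'opening': 0.9967623196983431}
```

View pics/top0.png

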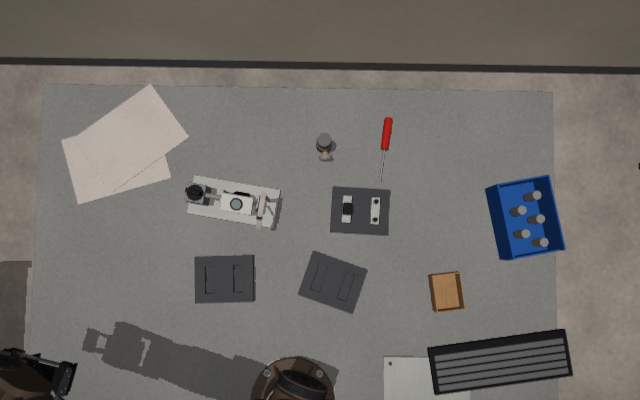

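View pics/scene0.png

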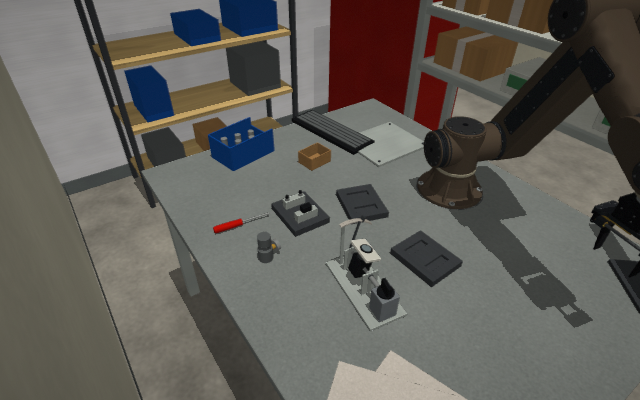

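Candidates for the nest: top-image pixels (224,278) and (333,282), both empty, and (360,211), which is farthest right and holds both blocks, so that's the one. In it, the two-fitting block is at (375,211) and the coil block at (347,208). The stand is at (235,204), with its knob at (195,193).

```bash
cat > b.py <<'E'
from h import *
np.set_printoptions(precision=2,suppress=True)
p=env.read_camera("top"); c,u,v=cloud(p); save(p,"crop0.png",(170,160,410,250),3.3)
def rect(m):
    (x,y),s,a=cv2.minAreaRect(c[m][:,:2].astype(np.float32)); print(m.sum(),x,y,s,a)
    return
def box(x0,x1,y0,y1,z0,z1): return (c[:,0]>x0)&(c[:,0]<x1)&(c[:,1]>y0)&(c[:,1]<y1)&(c[:,2]>z0)&(c[:,2]<z1)
print("stand");rect(box(490,700,50,360,7,17)); rect(box(490,700,50,360,7,300))
print("nest");rect(box(480,660,-300,-90,12,30)); print("valve"); rect(box(480,660,-270,-195,45,80)); print("coil");rect(box(480,660,-192,-110,45,80))
m=box(490,700,230,360,95,160); print("knobtop",c[m].mean(0)); rect(m); print(np.percentile(c[m][:,2],[5,50,95]))
for n in ["nest","stand"]:
    for d in env.trace(p,n):
        if d["score"]<.3: continue
        k=d["mask"]; q=cv2.minAreaRect(np.argwhere(k)[:,::-1].astype(np.float32)); print(n,d["score"],q)
E
python3 b.py
```

```text
stand
1791 596.2589111328125 204.5618896484375 (304.3013000488281, 205.87747192382812) 89.95392608642578
3404 596.2589111328125 204.5618896484375 (304.3013000488281, 205.87747192382812) 89.95392608642578
nest
2057 568.0874633789062 -193.35533142089844 (175.55784606933594, 140.5697021484375) 87.31639099121094
valve
240 565.2144165039062 -235.374267578125 (26.505041122436523, 78.7487564086914) 87.74652862548828
coil
232 569.88720703125 -150.72470092773438 (25.65107536315918, 78.81161499023438) 87.56712341308594
knobtop [606.93 288.97 107.62]
267 606.1817626953125 286.69683837890625 (61.65376281738281, 54.41180419921875) 85.34253692626953
[ 95.65 101.03 133.48]
nest 0.93 ((224.0, 279.0), (59.99999237060547, 47.99999237060547), -0.0)
nest 0.75 ((331.9880065917969, 282.1247863769531), (60.01136779785156, 48.39822769165039), 19.536653518676758)
nest 0.59 ((359.7279357910156, 211.08187866210938), (57.73849105834961, 46.76285934448242), 3.8140745162963867)
stand 0.72 ((231.02389526367188, 201.63661193847656), (94.86782836914062, 42.85017395019531), 11.888657569885254)
```

View pics/crop0.png

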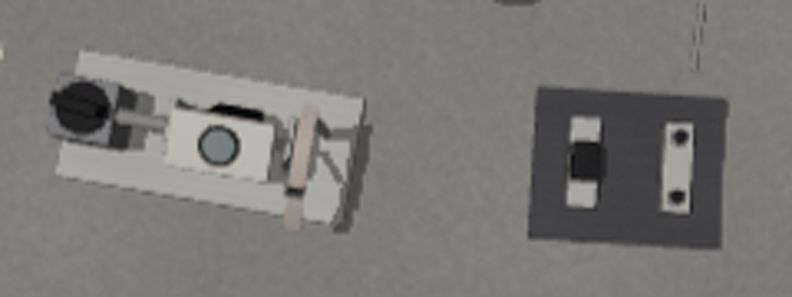

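Two round fittings at crop (679,165) confirm the valve block is the right-hand one; the coil block is at (585,162). The knob is at crop (82,107), with its bar roughly along the stand's y. Next I'll look from above with the wrist camera.

```bash
cat >> h.py <<'E'
def tcp():
    s=env.state(); return np.array(s["eef_pos"]),R.from_euler('xyz',s["tcp_rot"])
def plan(pos,rot):
    "shift (tool axes now, cm) and rotvec (tool axes)"
    t,r=tcp(); np.set_printoptions(precision=4,suppress=True)
    d=r.inv().apply(np.array(pos)-t)/10; a=(r.inv()*rot).as_rotvec()
    print("shift cm",d,"rows>=",np.ceil(np.linalg.norm(d)/6.25),"turn",a,"rows>=",np.ceil(np.linalg.norm(a)/.186))
def down(yaw): return R.from_euler('xyz',[np.pi,0,yaw])
E
python3 - <<'E'
from h import *
p=env.read_camera("wrist"); t,r=tcp(); print(env.state()["tcp_rot"])
Rc,tc=T(p); print("cam in tool",r.inv().apply(tc-t)); print(r.as_matrix().T@Rc, p["fx"])
for y in [2.93,1.41,-1.73,0]: plan([520,250,420],down(y))
E
```

```text
[3.14143893e+00 2.93320475e-05 2.90582215e+00]
cam in tool [  83.23235044   -0.27348162 -149.76027319]
[[-6.36171815e-04 -9.55259619e-01 -2.95767907e-01]
 [ 9.99999761e-01 -5.28045489e-04 -4.45454449e-04]
 [ 2.69345738e-04 -2.95768120e-01  9.55259727e-01]] 303.69097535571484
shift cm [-44.7218 -26.0449 -18.6544] rows>= 9.0 turn [ 0.0002  0.     -0.0242] rows>= 1.0
shift cm [-44.7218 -26.0449 -18.6544] rows>= 9.0 turn [ 0.0001 -0.0001  1.4958] rows>= 9.0
shift cm [-44.7218 -26.0449 -18.6544] rows>= 9.0 turn [ 0.0001  0.0001 -1.6474] rows>= 9.0
shift cm [-44.7218 -26.0449 -18.6544] rows>= 9.0 turn [ 0.0001 -0.0002  2.9058] rows>= 16.0
```

```bash
python3 -m inch '[[0,0,0,-4.47,-2.6,-1.87,-0.2],[0,0,0,-4.47,-2.6,-1.87,-0.2],[0,0,0,-4.47,-2.6,-1.87,-0.2],[0,0,0,-4.47,-2.6,-1.87,-0.2],[0,0,0,-4.47,-2.6,-1.87,-0.2],[0,0,0,-4.47,-2.6,-1.87,-0.2],[0,0,0,-4.47,-2.6,-1.87,-0.2],[0,0,0,-4.47,-2.6,-1.87,-0.2],[0,0,0,-4.47,-2.6,-1.87,-0.2],[0,0,0,-4.47,-2.6,-1.87,-0.2],[0,0,0,0,0,0,-0.2],[0,0,0,0,0,0,-0.2]]'
python3 - <<'E'
from h import *
np.set_printoptions(precision=2,suppress=True)
p=env.read_camera("wrist"); save(p,"wrist1.png"); np.savez("w1.npz",**{k:p[k] for k in ["img","depth","fx","fy","cx","cy","position","orientation"]})
for t in ["aim_knob","cam_head","mark","pointer_tip","stand"]:
    for d in env.find_in(p,t):
        if d["score"]>.2: x=w(p,d["centre"]); print(t,round(d["score"],2),x,np.array(pix(p,x)))
c,u,v=cloud(p)
print(T(p)[1], [(z,((c[:,2]>z)&(c[:,2]<z+10)).sum()) for z in range(0,200,10)])
E
```

```text
t: 2.9
eef_pos: [519.6, 250.5, 420.1]
tcp_rot: [-3.142, -0.001, 2.905]
ft_force: [-1.1, -0.2, 0.2]
opening: 0.601
grip_force: 0.0
aim_knob 0.85 [601.05 292.11 105.53] [361.58 206.84]
cam_head 0.92 [573.06 163.29 138.11] [276.74 215.48]
mark 0.56 [575.06 193.12  38.26] [301.04 194.24]
pointer_tip 0.76 [570.62 162.03 128.26] [276.47 212.03]
stand 0.56 [572.6  192.79  43.72] [300.29 193.82]
[438.71 269.71 569.91] [(0, np.int64(19811)), (10, np.int64(7115)), (20, np.int64(19107)), (30, np.int64(440)), (40, np.int64(462)), (50, np.int64(969)), (60, np.int64(282)), (70, np.int64(463)), (80, np.int64(339)), (90, np.int64(802)), (100, np.int64(136)), (110, np.int64(87)), (120, np.int64(816)), (130, np.int64(1364)), (140, np.int64(44)), (150, np.int64(128)), (160, np.int64(150)), (170, np.int64(445)), (180, np.int64(170)), (190, np.int64(0))]
```

View pics/wrist1.png

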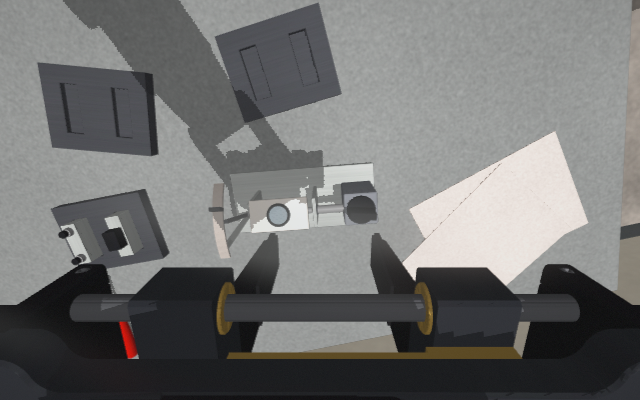

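The wrist picture shows the stand at (300,195), knob at (361,207), lens at (277,215) and quadrant at (220,215), all clear of the fingers. Next I fit the geometry from the depth.

```bash
cat > fit.py <<'E'
from h import *
import sys
np.set_printoptions(precision=3,suppress=True)
def fit(p):
    c,u,v=cloud(p)
    def box(x0,x1,y0,y1,z0,z1): return (c[:,0]>x0)&(c[:,0]<x1)&(c[:,1]>y0)&(c[:,1]<y1)&(c[:,2]>z0)&(c[:,2]<z1)
    def rep(n,m):
        q=c[m]
        if len(q)<5: print(n,len(q)); return
        e,V=np.linalg.eigh(np.cov(q[:,:2].T)); r=cv2.minAreaRect(q[:,:2].astype(np.float32))
        print(n,len(q),q.mean(0),"dir",np.arctan2(V[1,1],V[0,1]),"len~",np.sqrt(12*e[::-1]),r)
    rep("base",box(490,690,60,350,9,15))
    rep("bar",box(560,650,255,330,118,140)); rep("disc",box(560,650,255,330,97,106)); rep("box",box(560,650,255,330,80,96))
    rep("quad",box(520,670,80,130,60,200)); rep("panel",box(520,640,120,215,115,145))
    h=np.histogram(c[box(570,640,260,325,60,160)][:,2],bins=range(60,165,5)); print(h[0])
    q=c[box(520,640,120,215,120,160)]; 
    return c
if __name__=="__main__":
    p=dict(np.load("w1.npz")); fit(p); print("top"); fit(env.read_camera("top"))
    p=dict(np.load("w1.npz")); save(p,"wc1.png",(200,140,400,270),4)
E
python3 fit.py
```

```text
base 4144 [569.325 190.403  10.593] dir 1.4025341014341803 len~ [256.096 103.861] ((592.1595458984375, 191.9671630859375), (269.4494323730469, 119.49311065673828), 80.80509185791016)
bar 242 [606.649 290.317 127.798] dir 1.3106119527925366 len~ [41.63  12.678] ((607.3766479492188, 290.7001037597656), (41.03730392456055, 12.184005737304688), 76.99463653564453)
disc 345 [602.045 291.252  99.664] dir 2.632722305562258 len~ [45.289 40.4  ] ((607.7319946289062, 289.71728515625), (44.82405471801758, 46.348548889160156), 61.322837829589844)
box 514 [599.23  287.437  91.415] dir 1.89315099366051 len~ [73.672 63.311] ((607.3489990234375, 286.28912353515625), (64.74201202392578, 55.88896560668945), 80.9715805053711)
quad 1162 [565.636  97.56  154.114] dir 2.9777284237211012 len~ [80.663 48.977] ((563.2691040039062, 105.1761245727539), (49.62352752685547, 86.46025085449219), 89.6688003540039)
panel 1882 [573.901 165.458 132.23 ] dir 1.4013193927024812 len~ [89.176 48.154] ((574.8960571289062, 164.21817016601562), (90.35841369628906, 49.247127532958984), 81.0758056640625)
[ 27  25  23  27  43  3
[... 523 characters left out ...]
, 290.4632873535156), (51.28883743286133, 54.18848419189453), 81.82632446289062)
box 150 [605.238 284.099  90.832] dir 1.2457407980700022 len~ [71.285 66.597] ((606.70068359375, 287.84808349609375), (67.24507141113281, 55.78485107421875), 80.86795043945312)
quad 302 [567.656 101.764 150.364] dir -3.107504064979138 len~ [74.973 54.023] ((562.6981811523438, 104.75369262695312), (82.96029663085938, 49.853885650634766), 0.529464602470398)
panel 559 [574.282 165.426 133.365] dir 1.405570168384594 len~ [90.184 49.074] ((574.654541015625, 165.63302612304688), (90.91861724853516, 49.65529251098633), 80.78350830078125)
[  5   6   6   5  15  32  75 112  81  11   2   3   3  27  33   2   0   0
   0   0]
```

View pics/wc1.png

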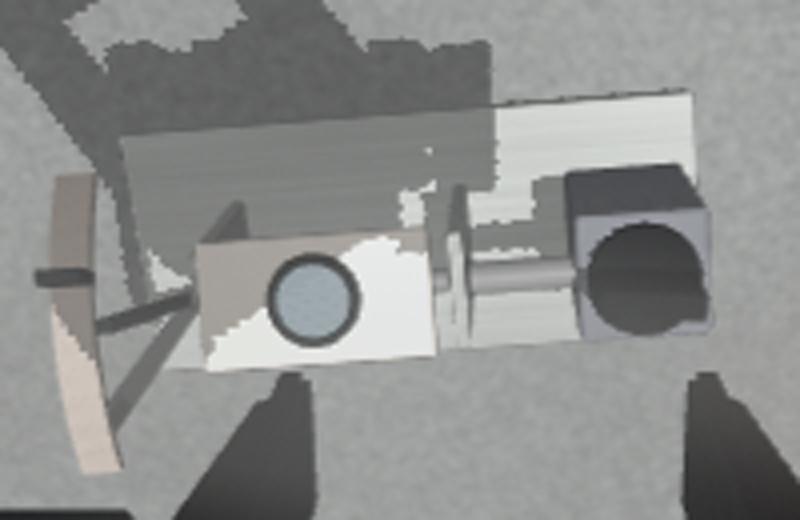

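The needle is short of the tooth, at crop (145,310) against (65,277). Fit: stand origin ≈ (587.3,162.4), yaw −0.161. Knob at (607.3,290.7), with its bar at 1.305 rad, so the knob angle is ≈ 1.67 and it needs ≈ 1.13 rad clockwise.

```bash
python3 - <<'E'
from h import *
plan([607.3,290.7,200],down(1.305))
E
```

```text
shift cm [-7.6208  5.903  22.0409] rows>= 4.0 turn [ 0.     -0.0001  1.6018] rows>= 9.0
```

```bash
python3 -m inch '[[0,0,0,-1.9,1.48,3.5,-0.2],[0,0,0,-1.9,1.48,3.5,-0.2],[0,0,0,-1.9,1.48,3.5,-0.2],[0,0,0,-1.92,1.46,3.5,-0.2],[0,0,0.178,0,0,0.9,-0.2],[0,0,0.178,0,0,0.9,-0.2],[0,0,0.178,0,0,0.9,-0.2],[0,0,0.178,0,0,0.9,-0.2],[0,0,0.178,0,0,0.9,-0.2],[0,0,0.178,0,0,0.9,-0.2],[0,0,0.178,0,0,0.9,-0.2],[0,0,0.178,0,0,0.9,-0.2],[0,0,0.178,0,0,0.84,-0.2],[0,0,0,0,0,0,-0.2],[0,0,0,0,0,0,-0.2]]'
python3 - <<'E'
from h import *
plan([607.3,290.7,123],down(1.305)); print(env.state()["joints"])
E
```

```text
t: 5.12
eef_pos: [607.8, 290.3, 200.4]
tcp_rot: [3.141, -0.0, 1.308]
ft_force: [0.4, -0.1, -0.2]
opening: 0.598
grip_force: 0.0
shift cm [ 0.0258 -0.0607  7.7393] rows>= 2.0 turn [ 0.0003 -0.0003  0.003 ] rows>= 1.0
[0.3475 0.5914 1.4663 0.0001 1.0835 0.6103]
```

```bash
python3 -m inch '[[0,0,0,0,-0.03,3.0,-0.2],[0,0,0,0,-0.03,2.7,-0.2],[0,0,0,0,0,2.0,-0.2],[0,0,0,0,0,0,-0.2],[0,0,0,0,0,0,0.6],[0,0,0,0,0,0,1],[0,0,0,0,0,0,1],[0,0,0,0,0,0,1],[0,0,0,0,0,0,1]]'
```

```text
t: 6.25
eef_pos: [607.3, 290.2, 123.2]
tcp_rot: [3.141, -0.0, 1.304]
ft_force: [7.2, -2.1, 0.6]
opening: 0.132
grip_force: 5.1
```

```bash
python3 -m inch '[[0,0,0,0,0,0,1],[0,0,0.14,0,0,0,1],[0,0,0.14,0,0,0,1],[0,0,0.14,0,0,0,1],[0,0,0.14,0,0,0,1],[0,0,0.14,0,0,0,1],[0,0,0.14,0,0,0,1],[0,0,0.14,0,0,0,1],[0,0,0.145,0,0,0,1],[0,0,0,0,0,0,1],[0,0,0,0,0,0,1]]'
python3 - <<'E'
from h import *
p=env.read_camera("scene")
fit=__import__("fit"); fit.fit(p)
save(p,"scene2.png",(310,200,430,330),4.5)
E
```

```text
t: 7.62
eef_pos: [607.1, 290.6, 123.2]
tcp_rot: [-3.141, -0.0, 0.182]
ft_force: [-0.6, 3.7, 2.2]
opening: 0.126
grip_force: 30.0
base 1044 [619.476 208.003  12.791] dir 1.5118404185773306 len~ [269.128  98.543] ((590.2755126953125, 193.298828125), (268.9483337402344, 122.33948516845703), 81.46228790283203)
bar 102 [613.601 294.626 129.324] dir 2.518776094323364 len~ [31.928 24.471] ((610.5692138671875, 292.1839294433594), (32.50007629394531, 30.445594787597656), 15.1405668258667)
disc 156 [612.102 298.147 100.787] dir 2.311847983810495 len~ [59.437 40.414] ((606.2538452148438, 292.69158935546875), (52.129756927490234, 54.18167495727539), 79.51665496826172)
box 144 [618.198 302.26   89.257] dir 2.2076891445860665 len~ [75.586 48.312] ((606.3045654296875, 287.6938171386719), (65.78634643554688, 56.56709671020508), 84.00698852539062)
quad 414 [573.113  98.81  130.511] dir 2.967972822458368 len~ [77.332 44.842] ((562.590576171875, 105.03862762451172), (49.893348693847656, 84.49252319335938), 89.9853515625)
panel 110 [570.995 168.337 134.167] dir 1.4744746594919038 len~ [113.74   53.221] ((564.7772827148438, 165.15660095214844), (91.69795989990234, 46.642333984375), 81.68614196777344)
[ 33  33  34  35  35  38  44 113  92  15  16  11  18  23  40  14  17  16
  12  10]
```

View pics/scene2.png

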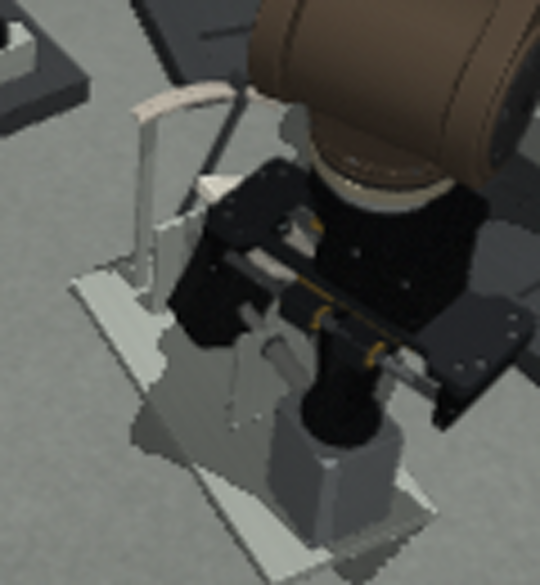

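From this side the needle seems to meet the tooth, at crop (240,92). I'll let go, rise and check with the wrist camera.

```bash
python3 -m inch '[[0,0,0,0,0,0,-0.2],[0,0,0,0,0,0,-0.2],[0,0,0,0,0,0,-0.2],[0,0,0,0,0,0,-0.2],[0,0,0,0,0,-1.0,-0.2],[0,0,0,0,0,-3,-0.2],[0,0,0,0,0,-5,-0.2],[0,0,0,0,0,-6,-0.2],[0,0,0,0,0,-6,-0.2],[0,0,0,1.2,4.0,-3.4,-0.2],[0,0,0,1.2,4.0,-3.4,-0.2],[0,0,0,1.2,4.0,0,-0.2],[0,0,0,0,0,0,-0.2],[0,0,0,0,0,0,-0.2]]'
cat > look.py <<'E'
from h import *
import fit
p=env.read_camera("wrist"); fit.fit(p); c,u,v=cloud(p); save(p,"wrist3.png",(200,90,440,270),3.3)
np.savez("w3.npz",**{k:p[k] for k in ["img","depth","fx","fy","cx","cy","position","orientation"]})
o=np.array([587.3,162.4,80]); y=-0.161; S=R.from_euler('z',y).as_matrix()
q=(c-o)@S; m=(abs(q[:,1])<42)&(abs(q[:,0])<70)&(q[:,2]>25)&(q[:,2]<75)
x=q[m]
for _ in range(5):
    A=np.c_[x[:,:2],np.ones(len(x))]; k=np.linalg.lstsq(A,x[:,2],rcond=None)[0]; r=x[:,2]-A@k; x=x[abs(r)<max(1.5,1.5*r.std())]
print("panel plane",len(x),k,"tilt",np.arctan(-k[0]) ,"dist",k[2]*np.cos(np.arctan(k[0])),"ctr stand",(x.min(0)+x.max(0))/2)
for n in ["valve_block","coil_block","nest"]:
    for d in env.find_in(p,n):
        if d["score"]>.2: print(n,d["score"],w(p,d["centre"]))
E
python3 look.py
```

```text
t: 9.43
eef_pos: [663.6, 178.8, 401.2]
tcp_rot: [-3.141, 0.0, 0.179]
ft_force: [-0.1, -0.1, -0.8]
opening: 0.599
grip_force: 0.0
base 4630 [611.011 187.123  10.759] dir 1.3704554579196186 len~ [251.52  112.238] ((592.8613891601562, 191.20635986328125), (269.1722412109375, 119.55862426757812), 80.82920837402344)
bar 290 [610.207 289.025 128.046] dir -2.955651989878128 len~ [43.168 12.847] ((608.8058471679688, 290.0068664550781), (41.94563293457031, 12.480676651000977), 9.790017127990723)
disc 421 [611.83  286.26   99.847] dir 1.5111695228911017 len~ [47.856 40.444] ((610.621826171875, 289.56219482421875), (46.62766647338867, 44.23775100708008), 88.16781616210938)
box 609 [615.193 284.777  91.651] dir 1.1388937463828794 len~ [73.172 65.228] ((608.1829223632812, 286.34515380859375), (63.54993438720703, 55.964210510253906), 81.19229888916016)
quad 1076 [569.695 102.998 129.231] dir 3.0254558701135896 len~ [82.331 47.356] ((565.1173095703125, 107.58270263671875), (48.63213348388672, 87.93096160888672), 83.70848846435547)
panel 1605 [571.574 165.611 130.887] dir 1.4062092647162099 len~ [87.635 50.133] ((568.10595703125, 165.02261352539062), (89.8964614868164, 49.567745208740234), 81.02921295166016)
[ 30  24  35  28  45  39 466 298 143  29  26  32  25 193  58   0   0   0
   0   0]
panel plane 930 [ 0.417  0.001 58.302] tilt -0.394919017021022 dist 53.81472369428397 ctr stand [-20.609   0.038  49.206]
valve_block 0.58 [ 571.325 -232.261   50.751]
valve_block 0.51 [583.012 156.927 127.569]
coil_block 0.79 [ 573.143 -139.167   47.928]
nest 0.83 [398.094 181.512  23.29 ]
nest 0.64 [588.091 159.674 118.95 ]
nest 0.61 [ 594.645 -182.839   24.769]
nest 0.55 [322.295 -14.916  20.721]
```

View pics/wrist3.png

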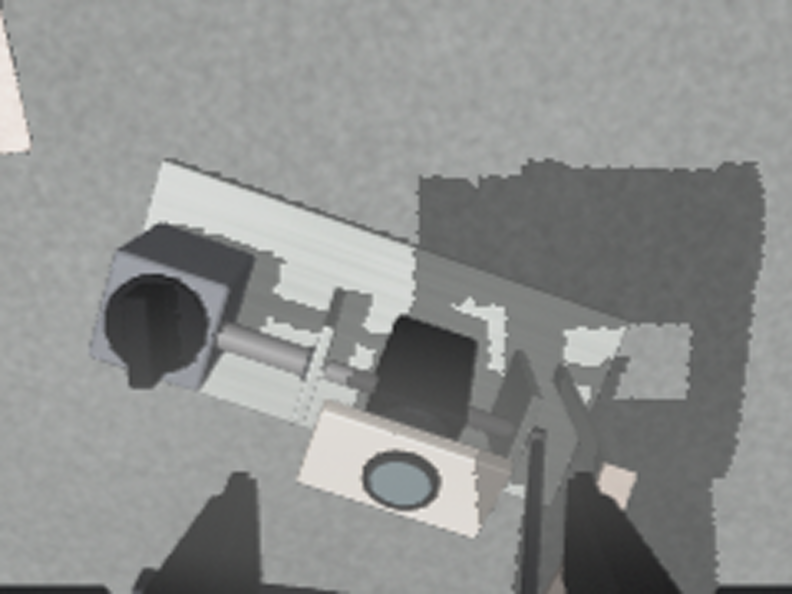

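In the picture the knob's bar (crop 150,330) has turned and the knob is free. The bar direction of 0.186 gives knob ≈ 2.79, so tilt ≈ 0.419, and the scene view agrees. Next is a close look over the valve block.

```bash
python3 - <<'E'
from h import *
plan([620,-235,320],down(-.05))
E
```

```text
shift cm [-11.7035  40.0032   8.1097] rows>= 7.0 turn [-0.0001  0.      0.2301] rows>= 2.0
```

```bash
python3 -m inch '[[0,0,0,-1.46,5,1,-0.2],[0,0,0,-1.46,5,1,-0.2],[0,0,0,-1.46,5,1,-0.2],[0,0,0,-1.46,5,1,-0.2],[0,0,0,-1.46,5,1,-0.2],[0,0,0,-1.46,5,1,-0.2],[0,0,0,-1.46,5,1,-0.2],[0,0,0,-1.46,5,1,-0.2],[0,0,0.115,0,0,0,-0.2],[0,0,0.115,0,0,0,-0.2],[0,0,0,0,0,0,-0.2],[0,0,0,0,0,0,-0.2]]'
cat > v.py <<'E'
from h import *
np.set_printoptions(precision=3,suppress=True)
p=env.read_camera("wrist"); c,u,v=cloud(p); save(p,"wrist4.png")
for n in ["valve_block","coil_block"]:
    for d in env.find_in(p,n): 
        if d["score"]>.2: x=w(p,d["centre"]); print(n,d["score"],x,pix(p,x))
for nm,y0,y1 in [("valve",-270,-195),("coil",-190,-115)]:
    m=(c[:,0]>490)&(c[:,0]<640)&(c[:,1]>y0)&(c[:,1]<y1)&(c[:,2]>48)&(c[:,2]<60); q=c[m]
    print(nm,len(q),q.mean(0),cv2.minAreaRect(q[:,:2].astype(np.float32)))
m=(c[:,0]>480)&(c[:,0]<660)&(c[:,1]>-300)&(c[:,1]<-90)&(c[:,2]>21)&(c[:,2]<29); q=c[m]; print("nest",q.mean(0),cv2.minAreaRect(q[:,:2].astype(np.float32)))
print(env.state()["eef_pos"],env.state()["tcp_rot"])
E
python3 v.py
```

```text
t: 11.12
eef_pos: [620.3, -235.3, 321.1]
tcp_rot: [-3.142, -0.0, -0.048]
ft_force: [0.6, -0.5, 0.5]
opening: 0.599
grip_force: 0.0
valve_block 0.57 [ 571.544 -242.391   51.39 ] (np.float64(330.506310404715), np.float64(203.36880551693483))
coil_block 0.82 [ 576.577 -154.732   46.123] (np.float64(270.5200833904131), np.float64(201.77833044371764))
valve 747 [ 569.297 -237.778   53.713] ((567.0234375, -237.57785034179688), (25.278648376464844, 79.83082580566406), 87.740478515625)
coil 532 [ 577.261 -155.312   53.523] ((571.16259765625, -153.3953857421875), (26.059200286865234, 79.4930648803711), 87.40221405029297)
nest [ 575.397 -198.346   23.66 ] ((568.557373046875, -195.5702667236328), (175.13674926757812, 139.93316650390625), 87.203369140625)
[ 620.221 -235.556  321.066] [-3.142 -0.    -0.049]
```

View pics/wrist4.png

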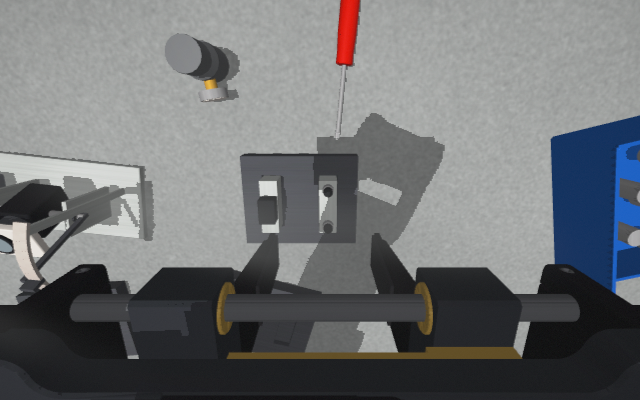

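The picture shows the valve block with its two fittings at (328,190) and (328,228), in the right-hand pocket. The coil block is at (268,210). Now the grasp.

```bash
python3 -m inch '[[0,0,0,-2.7,0.18,2,-0.2],[0,0,0,-2.68,0.17,2,-0.2],[0,0,0,0,0,5,-0.2],[0,0,0,0,0,5,-0.2],[0,0,0,0,0,5,-0.2],[0,0,0,0,0,3,-0.2],[0,0,0,0,0,2,-0.2],[0,0,0,0,0,1,-0.2],[0,0,0,0,0,0,-0.2],[0,0,0,0,0,0,-0.2]]'
```

```text
t: 12.52
eef_pos: [566.6, -236.7, 71.9]
tcp_rot: [3.141, -0.001, -0.051]
ft_force: [-0.4, 0.6, 0.7]
opening: 0.597
grip_force: 0.0
```

```bash
python3 -m inch '[[0,0,0,0,0,1.4,-0.2],[0,0,0,0,0,1,-0.2],[0,0,0,0,0,0,-0.2],[0,0,0,0,0,0,0.2],[0,0,0,0,0,0,0.6],[0,0,0,0,0,0,1],[0,0,0,0,0,0,1],[0,0,0,0,0,0,1],[0,0,0,0,0,0,1]]'
```

```text
t: 13.65
eef_pos: [566.3, -236.7, 47.2]
tcp_rot: [3.141, -0.0, -0.051]
ft_force: [-0.6, -0.1, 3.8]
opening: 0.269
grip_force: 30.0
```

```bash
python3 -m inch '[[0,0,0,0,0,-0.7,1],[0,0,0,0,0,-1.5,1],[0,0,0,0,0,-2.5,1],[0,0,0,0,0,-4,1],[0,0,0,0,0,-5,1],[0,0,0,0,0,-5,1],[0,0,0,0,0,-5,1],[0,0,0,0,0,-5,1],[0,0,0,0,0,-4,1],[0,0,0,0,0,0,1],[0,0,0,0,0,0,1]]'
python3 - <<'E'
from h import *
S=R.from_euler('z',-.161); o=np.array([587.7,162.,80]); n=S.apply([-np.sin(.42),0,np.cos(.42)])
x=S.apply([0,1,0]); z=-n; M=R.from_matrix(np.c_[x,np.cross(z,x),z])
for h in [100,0]:
    tgt=o+n*(168+h+32.3); print(tgt); plan(tgt,M)
t,r=tcp(); f=r*R.from_rotvec([0,0,-1.46]); print("tilt after yaw -1.46:",(f.inv()*M).as_rotvec())
E
```

```text
t: 15.02
eef_pos: [565.7, -236.3, 373.2]
tcp_rot: [-3.141, 0.001, -0.051]
ft_force: [-0.2, -0.4, -3.4]
opening: 0.271
grip_force: 30.0
[466.83313005 181.629465   354.20060878]
shift cm [-12.0066 -41.2259   1.9462] rows>= 7.0 turn [-0.3438  0.3069 -1.4378] rows>= 9.0
[507.0818 175.0928 262.8917]
shift cm [ -7.9414 -40.7714  11.0713] rows>= 7.0 turn [-0.3438  0.3069 -1.4378] rows>= 9.0
tilt after yaw -1.46: [-0.4214 -0.0005 -0.0011]
```

```bash
python3 -m inch '[[0,0,0,-0.6,-2,0,1],[0,0,0,-1.2,-4.1,0.2,1],[0,0,0,-1.2,-4.1,0.2,1],[0,0,0,-1.2,-4.1,0.2,1],[0,0,0,-1.2,-4.1,0.2,1],[0,0,0,-1.2,-4.1,0.2,1],[0,0,0,-1.2,-4.1,0.2,1],[0,0,0,-1.2,-4.1,0.2,1],[0,0,0,-1.2,-4.1,0.2,1],[0,0,0,-1.2,-4.1,0.2,1],[0,0,0,-0.8,-2.3,0.1,1],[0,0,0,0,0,0,1]]'
python3 -m inch '[[0,0,-0.146,0,0,0,1],[0,0,-0.146,0,0,0,1],[0,0,-0.146,0,0,0,1],[0,0,-0.146,0,0,0,1],[0,0,-0.146,0,0,0,1],[0,0,-0.146,0,0,0,1],[0,0,-0.146,0,0,0,1],[0,0,-0.146,0,0,0,1],[0,0,-0.146,0,0,0,1],[0,0,-0.146,0,0,0,1],[-0.1,0,0,0,0,0,1],[-0.12,0,0,0,0,0,1],[-0.12,0,0,0,0,0,1],[-0.08,0,0,0,0,0,1],[0,0,0,0,0,0,1],[0,0,0,0,0,0,1]]'
cat > g.py <<'E'
from h import *
S=R.from_euler('z',-.161); o=np.array([587.7,162.,80]); n=S.apply([-np.sin(.42),0,np.cos(.42)])
x=S.apply([0,1,0]); z=-n; M=R.from_matrix(np.c_[x,np.cross(z,x),z])
plan(o+n*(168+32.3),M); print(env.state()["joints"])
E
python3 g.py
```

```text
t: 16.52
eef_pos: [463.9, 182.6, 354.1]
tcp_rot: [3.141, 0.002, -0.048]
ft_force: [-0.4, -0.5, -1.7]
opening: 0.271
grip_force: 30.0
t: 18.52
eef_pos: [465.6, 180.8, 354.9]
tcp_rot: [2.723, 0.0, 1.408]
ft_force: [0.9, 0.3, -2.5]
opening: 0.271
grip_force: 30.0
shift cm [ 0.1068  0.092  10.1121] rows>= 2.0 turn [-0.0018  0.0007 -0.0012] rows>= 1.0
[ 0.3371  0.0767  1.8827 -0.2673  0.8284  0.6456]
```

```bash
python3 -m inch '[[0,0,0,0.05,0.05,1.5,1],[0,0,0,0.05,0.04,3,1],[0,0,0,0,0,3,1],[0,0,0,0,0,1.7,1],[0,0,0,0,0,0.9,1],[0,0,0,0,0,0,1],[0,0,0,0,0,0,1],[0,0,0,0,0,0,1]]'; python3 g.py
cat > chk.py <<'E'
from h import *
np.set_printoptions(precision=3,suppress=True)
S=R.from_euler('z',-.161).as_matrix(); o=np.array([587.7,162.,80]); a=.42
F=S@np.array([[np.cos(a),0,-np.sin(a)],[0,1,0],[np.sin(a),0,np.cos(a)]])
for n in ["scene","top"]:
    p=env.read_camera(n); c,u,v=cloud(p); q=(c-o)@F-[0,0,168]
    if n=="scene": save(p,"scene5.png",(290,130,450,330),3)
    # block faces: z 0..40 near focus
    m=(abs(q[:,0])<30)&(abs(q[:,1])<60)&(q[:,2]>-12)&(q[:,2]<16); b=q[m]
    print(n,len(b),b.min(0) if len(b) else "",b.max(0) if len(b) else "",np.percentile(b,[3,97],axis=0) if len(b) else "")
    # panel and bar
    m=(abs(q[:,0])<40)&(abs(q[:,1])<55)&(q[:,2]>-125)&(q[:,2]<-95); b=q[m]; print("panel",len(b),np.percentile(b,[2,50,98],axis=0) if len(b) else "")
    m=(np.hypot(c[:,0]-607.7,c[:,1]-290.5)<30)&(c[:,2]>118)&(c[:,2]<140); b=c[m]
    if len(b)>9: e,V=np.linalg.eigh(np.cov(b[:,:2].T)); print("bar",len(b),np.arctan(V[1,1]/V[0,1]))
E
python3 chk.py
```

```text
t: 19.52
eef_pos: [507.1, 175.4, 263.8]
tcp_rot: [2.721, -0.001, 1.409]
ft_force: [0.3, -0.4, -2.4]
opening: 0.275
grip_force: 30.0
shift cm [-0.0332 -0.0362  0.0855] rows>= 1.0 turn [ 0.001  -0.0002 -0.001 ] rows>= 1.0
[ 0.295   0.2293  1.9597 -0.3264  0.5952  0.6952]
scene 107 [-12.221 -42.751   3.677] [14.65  42.277 15.968] [[ -9.855 -36.39    4.259]
 [ 13.335  40.866  15.82 ]]
panel 360 [[ -25.393  -41.961 -119.269]
 [   5.077    7.014 -110.125]
 [  24.061   45.233 -104.798]]
bar 94 0.14753292032385862
top 28 [-11.154 -38.903  -2.386] [ 13.621 -11.282  15.036] [[ -3.744 -38.689   0.638]
 [ 13.59  -12.385  14.826]]
panel 418 [[ -24.854  -42.918 -121.054]
 [   7.565   -9.803 -112.77 ]
 [  24.63    42.556 -106.034]]
bar 75 0.1668467846599706
```

View pics/scene5.png

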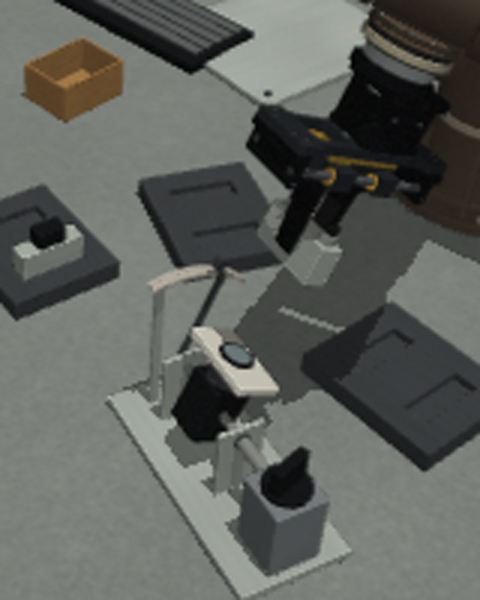

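The picture shows the block held square over the lens at crop (300,250), clear of the stand, with the needle at the tooth (220,270). The coil block is still in its nest at (48,250). The measured offsets are ≤ ~4 mm on each axis, so I'm handing in.

```bash
python3 -c "
from cell import env
print(abs(env.state()['qvel']).max(), env.job_done())"
```

```text
the job is handed in; nothing more can be done
0.002631861017314235 None
```

I turned the knob until the needle met the mark (camera tilt about 0.42 rad) and let go. The valve block is held still in front of the lens, about 110 mm from the glass and within about 4 mm of the target point each way by camera measurement. I handed the job in at about 20 s; no verdict was returned.

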